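# Swing the shelf lamp over the jar and switch it on

## Robot

A 6-joint arm with a two-finger parallel gripper is mounted at the origin on the work surface. World frame = base frame: x ahead of the robot, y to its left, z up, the work surface at z = 0. Lengths are in mm, angles in degrees, forces in N, time in s.
With the tool pointing down it reaches from about 300 to 850 mm from the base axis. Payload 4.2 kg.
Tool frame: the origin (TCP) lies midway between the tips of the shut fingers; the grasp point (between the pads) lies env.hold_point_z behind it (env.hold_point_z is the distance from the TCP to the grasp point, in mm); z points along the fingers, y is the line along which they close (so a half turn about z gives the same grasp; the last joint's range is limited). The gripper opens to 91 mm and grips with 3 to 60 N. Pads are 32 mm wide; open, the fingers measure 118 mm over their backs; the gripper's body (76 mm by 178 mm) begins 60 mm behind the grasp point.
Start: joints at [-76.375, 18.312, 89.639, -0, 72.044, -1.146], TCP at [146.601, -556.016, 191.476] pointing down, gripper open.
Joint ranges: [-177.97, 177.97], [-48.28, 115.42], [12.27, 149.76], [-77.06, 257.06], [2.81, 150.46], [-146.56, 146.56]. Speed limits (degrees/s): [147.25, 147.25, 180, 180, 180, 180].

## Interface

Orientations are given as [roll, pitch, yaw] about the fixed x, y, z axes, in that order (R = Rz(yaw) Ry(pitch) Rx(roll)).
In Python, from workcell import env, viewer, spotter gives the robot as it stands.
- The arm moves only by the tool apply_moves, never from a script. Its arguments are lists of equal length, an entry for each row: "delta_pos": the shift along the world's x, y, z normalised to -1 to 1, where 1 is 120 mm, a list of three; "rot": the turn, a rotation vector about the world's x, y, z normalised to -1 to 1, where 1 is 1.5 rad, a list of three; "hand": the opening, from 0 (shut) to 1 (fully open). A call has 1 to 10 rows; each row is the pose to reach, as a shift and turn from the pose commanded when the call began; what a row does not reach only later rows make up. A row lasts 1/12 s, in which the tool goes at most 41.7 mm and 7.16 degrees, less where a joint would pass 70% of its speed; a pose out of reach is approached as far as the arm can. A call with a number of a shift or a turn outside -1 to 1 is refused whole. A call with a gripper value outside its range is refused whole. The fingers move at their own pace and stop on an object; "newtons" is the grip in N (left out, the last holds). Time passes only in rows, so rows that repeat a pose let the fingers close. It gives the time, the measured TCP pose, the force, the opening and the grip force at its end, in the units of the state.
- env.state(): the state, without advancing time (a new reading comes with each control period).
- viewer.grab_frame(name): name is "scene" or "top" or "wrist"; returns a dict with "pixels" (480x640x3 uint8, red, green, blue), "camera_matrix" (3x3 intrinsics, pixels), "R" (3x3) and "t" (3): a world point X has camera coordinates R X + t; the wrist camera has in their place "mount" (4x4, takes a point from camera to tool coordinates, whose origin is the TCP and whose axes are the flange's). Camera axes: x right, y down, z forward; pixel columns grow to the right and rows downward; lengths in mm; the calibration is good to about 2 mm. A picture is of the moment at which its call begins: read the wrist's pose just before it. There is no depth.
- env.job_done(): hands the job in; it is judged then, once.
Trained networks look in a picture, given as the dict that the camera call returned (one of the last four; its "shot" number tells which), for a name from the list of things; names that differ only in an ending like _2 or _b are one class to them, and where a whole thing is asked for, a point or a joint stands for the part that bears it (a point fixed in the world has none). Each returns a list of dicts, best first, with "score" (0 to 1); they miss things now and then, are a little off and sometimes report something else, mostly with a low value. They report only what shows in the picture. A call takes as long as a camera call. They do not tell look-alikes from the thing itself.
- spotter.trace(picture, query): "mask" (480x640 bool, what is visible of it) and "box" ([centre column, centre row, width, height] in pixels, round what is visible of it).
- spotter.landmark_of(picture, query): "position" ([column, row] in pixels: a listed point, or the origin of a listed thing).
The state is a dict: "time_s": time; "qpos": joint angles; "qvel": joint speeds; "effort": joint torques, N m; "ee_pos": TCP position; "ee_rot": TCP orientation; "force": force on the tool from outside, world axes, zero at the start; "torque": the same for the moment, N m; "gripper_width": finger opening in mm; "gripper_force": force on a finger pad.
Only numpy, scipy, OpenCV 4.12 (cv2) and the standard library are available. Lean on these libraries where they do the work, as an engineer would, in place of code of your own. Each camera call takes 0.05 s, during which the arm holds its last target. There are 200 camera calls.

## Task

With a fingertip, push the desk lamp's arm round until the shade is centred above the glass jar with the brass lid, and leave it there. Then push the red toggle switch on the lamp's base fully over to its green-dot side (away from the robot) to turn the lamp on. Only push, do not pinch the arm or the switch, and leave the jar, tin, pick, mug and spectacle case standing where they are.

Things in the scene. Friction and masses are not known exactly. Their poses are not given: they have to be found in the camera images.
- lamp: Teal desk lamp, fixed. Origin: on the post axis at shelf level; z up, x roughly away from the robot. Base 110 (x) by 240 (y) by 20 mm high, from 50 mm on the -y side of the post to 190 mm on the +y side. Post 22 mm thick; arm hub 32 mm wide, top at 203 mm. Black switch housing at lamp (0, +140 mm), 60 x 34 mm, top 40 mm above the shelf.
- lamp_arm (a joint): Arm angle about the vertical post axis, rad, -1.2 to 1.2, counter-clockwise from above positive; at 0 the arm points along lamp -y, positive turns it towards lamp +x. A bar 18 mm wide, 180 to 200 mm above the shelf, both sides free from 18 to 125 mm from the axis, then the shade. About 0.12 N m turns it; it stays where it is left.
- lamp_shade (a point): Centre of the mouth of the teal lamp shade at the arm's end, 160 mm from the post axis, 140 mm above the shelf. The shade is 68 mm across at the mouth and reaches from 140 to 202 mm above the shelf.
- switch (a joint): Red toggle lever, rad: 0 off (leans 0.5 rad from upright to lamp -x, the white dot) to 1.0 fully on (leans 0.5 rad to lamp +x, the green dot). Pivot along lamp y, at lamp (0, 140, 40) mm. The lever is 10 mm (x) by 12 mm (y) thick, 50 mm long from the pivot. About 0.03 N m moves it; it stays where it is left.
- switch_tip (a point): Tip of the red toggle lever, 50 mm from its pivot.
- jar: Small clear glass jar with a brass screw lid, 60 mm in diameter, 75 mm high, standing loose on one of two round steel trays. Origin: centre of its underside. Its axis is 155 to 165 mm from the lamp's post axis, so the shade can pass over it with 61 mm to spare.
- tin: Red-banded round tin, 60 mm in diameter, 70 mm high, standing loose on the other tray. Origin: centre of its underside.
- pick: Blue cleaning pick, 98 mm long, 12 mm wide, 10 mm high, lying loose on the shelf between the trays. Origin about its middle, underside; x along it.
- mug: Blue mug, 80 mm in diameter, 90 mm high, loose. Origin: centre of its underside.
- glasses_case: Cork-brown spectacle case 160 x 65 x 40 mm, loose. Origin: centre of its underside.
- charger: Sand-coloured charger with its flap shut, 100 x 150 x 42 mm, fixed. Origin: centre of its underside.
There are look-alikes about, which are no part of the job. What is shaped like the tin but turquoise is not meant. Of the things shaped like the jar, the clear one is meant.

How it is judged:
By the outcome, as a careful person would: the job done as asked, in the order asked, and still so for the second after the job is handed in, with the robot touching nothing.
It also fails if it takes over 58 s, if anything falls off the work surface, if the arm or the gripper's body presses on something with over 40 N, if the wrist force passes 120 N, or if a joint passes its speed limit or range.

## Working session

There is one attempt and no reset: what is moved stays moved. The work goes in short steps, Python scripts to look and compute and a tool call to move; the robot and the scene stay as the last step left them, time stands still between calls to the robot, and variables do not carry over. Pictures are saved under pics/ and viewed, at most 10 in all, crops included, and the job is handed in when it is done.

Besides the shell and the picture viewer there is one more tool, called after ">>>" by a JSON object that holds its "method" and its "body". apply_moves: Moves the arm, as the interface text tells. Its arguments: {"type":"object","properties":{"delta_pos":{"type":"array"},"rot":{"type":"array"},"hand":{"type":"array"},"newtons":{"type":"number"}},"required":["delta_pos","rot","hand"]}

```bash
mkdir -p pics
cat > h.py <<'E'
import numpy as np, cv2
from workcell import env, viewer, spotter
def ray(p,uv):
    K,R,t=[np.array(p[k],float) for k in("camera_matrix","R","t")]
    d=R.T@np.linalg.solve(K,[uv[0],uv[1],1.]); return -R.T@t,d
def onz(p,uv,z):
    c,d=ray(p,uv); return c+d*(z-c[2])/d[2]
def tri(a,b):
    A=np.zeros((3,3));B=np.zeros(3);
    for c,d in(a,b):
        d=d/np.linalg.norm(d);P=np.eye(3)-np.outer(d,d);A+=P;B+=P@c
    return np.linalg.solve(A,B)
def proj(p,X):
    K,R,t=[np.array(p[k],float) for k in("camera_matrix","R","t")]
    q=K@(R@np.array(X,float)+t); return q[:2]/q[2]
def save(p,n): cv2.imwrite(f"pics/{n}.png",np.array(p["pixels"])[:,:,::-1])
E
python3 - <<'E'
from h import *
s=viewer.grab_frame("scene");t=viewer.grab_frame("top")
save(s,"s0");save(t,"t0")
for n,p in(("scene",s),("top",t)):
    print(n,(-np.array(p["R"]).T@p["t"]).round())
    for q in["lamp","lamp_shade","switch_tip","jar","tin","pick","mug","glasses_case","charger"]:
        for o in spotter.landmark_of(p,q)[:4]:
            print(q,round(o["score"],2),np.round(o["position"],1),onz(p,o["position"],{"lamp_shade":140,"switch_tip":84}.get(q,0)).round(0))
print(env.state(),env.hold_point_z)
E
```

```text
scene [1025.  461. 1039.]
lamp 0.58 [325.9 278.8] [569.  27.   0.]
lamp_shade 0.76 [265.6 211.4] [ 607. -133.  140.]
switch_tip 0.54 [385.6 282.3] [518. 157.  84.]
jar 0.79 [352.1 196.9] [ 343. -107.    0.]
jar 0.68 [310.  223.9] [ 486. -117.    0.]
jar 0.68 [255.9 276.3] [686. -91.   0.]
tin 0.92 [253.7 275.2] [687. -97.   0.]
tin 0.62 [193.1 288.2] [ 813. -165.    0.]
pick 0.6 [274.3 244.7] [ 594. -130.    0.]
mug 0.76 [290.5 181.2] [ 425. -260.    0.]
glasses_case 0.57 [494.6 346.9] [421. 403.   0.]
charger 0.87 [213.5 185.3] [ 586. -389.    0.]
top [ 333.  -11. 1410.]
lamp 0.71 [320.7 261.7] [568.  22.   0.]
lamp 0.49 [150.6 303.6] [428. 411.   0.]
lamp_shade 0.59 [393.  240.7] [ 606. -133.  140.]
switch_tip 0.39 [260.8 267.8] [527. 152.  84.]
jar 0.98 [360.8 362.2] [343. -94.   0.]
jar 0.91 [373.4 301.1] [ 486. -111.    0.]
tin 0.87 [373.  216.9] [690. -93.   0.]
tin 0.86 [408.3 173.3] [ 809. -171.    0.]
pick 0.46 [385.8 254.5] [ 601. -131.    0.]
pick 0.2 [262.9 266.4] [543. 158.   0.]
mug 0.67 [436.3 335.7] [ 420. -264.    0.]
glasses_case 0.97 [150.8 304.5] [426. 410.   0.]
charger 0.86 [496.7 276.6] [ 574. -399.    0.]
{'time_s': 1.0, 'qpos': array([-7.63763583e+01,  1.83128914e+01,  8.96382224e+01, -1.12561091e-03,
        7.20419500e+01, -1.14558763e+00]), 'qvel': array([ 0.00346545,  0.02687447,  0.00533417,  0.12817055, -0.06280673,
       -0.11026905]), 'effort': array([ 1.97578505e-03, -4.12352014e+01, -2.32235080e+01,  7.32210092e-02,
        3.77745624e-02, -9.98400594e-06]), 'ee_pos': array([ 146.58936281, -556.04080574,  191.47125836]), 'ee_rot': array([1.79993087e+02, 1.20927592e-03, 1.47695762e+01]), 'force': array([-0.65428509,  0.49066216,  0.57845368]), 'torque': array([-0.03457788, -0.0041705 , -0.0017035 ]), 'gripper_force': 0.0, 'gripper_width': 91.00985843641381} 18.8
```

View pics/s0.png

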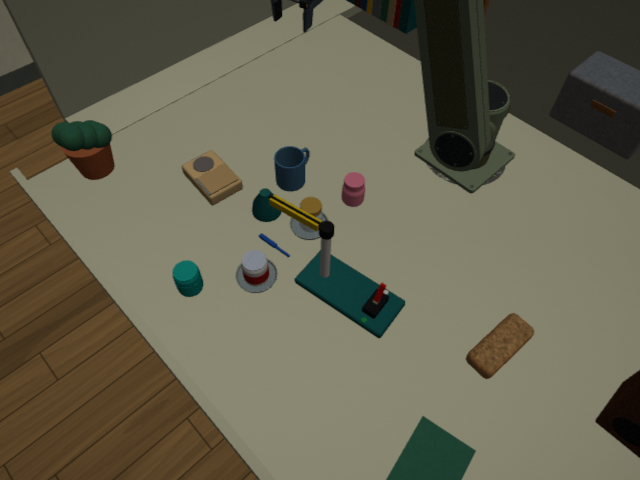

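View pics/t0.png

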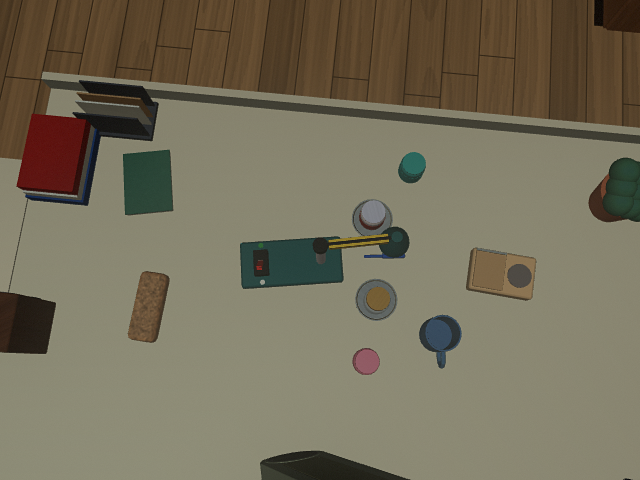

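The scene view shows the brass-lid jar at (310,210), the red-banded tin at (255,268), the pink look-alike at (353,188) and the shade at (267,205). In the top view the hub is at (320,245), the shade at (393,242), the jar lid at (378,299), the white dot at (262,281) and the green dot at (261,245). Next I'll refine these positions.

Run:
```python
from h import *
s=viewer.grab_frame("scene");t=viewer.grab_frame("top")
def lid(p,lo,hi,box,name,z):
    im=np.array(p["pixels"]);h=cv2.cvtColor(im,cv2.COLOR_RGB2HSV);m=cv2.inRange(h,lo,hi)
    k=np.zeros_like(m);x0,y0,x1,y1=box;k[y0:y1,x0:x1]=m[y0:y1,x0:x1]
    n,_,st,_=cv2.connectedComponentsWithStats(k)
    l=cv2.connectedComponents(k)[1];i=1+np.argmax(st[1:,4]);c=np.argwhere(l==i)[:,::-1]
    e=cv2.minEnclosingCircle(c.astype(np.int32).reshape(-1,1,2));print(name,st[i],e,onz(p,e[0],z).round(1));return e[0]
lid(t,(8,90,60),(30,255,255),(355,280,400,320),"lid top",75)
lid(s,(8,120,80),(30,255,255),(296,195,326,220),"lid scene",75)
a=lid(t,(0,0,0),(180,255,45),(308,230,332,256),"hub top",203)
b=lid(s,(0,0,0),(180,255,45),(315,218,338,240),"hub scene",200)
lid(t,(75,90,20),(100,255,255),(376,222,412,262),"shade top",180)
lid(t,(75,90,20),(100,255,255),(235,232,348,292),"base",20)
m=spotter.trace(t,"lamp_shade")[0];print("base?",m["box"])
h=cv2.cvtColor(np.array(t["pixels"]),cv2.COLOR_RGB2HSV);k=cv2.inRange(h,(75,90,20),(100,255,255));k[:, :235]=0;k[:,348:]=0;k[:232]=0;k[292:]=0
r=cv2.minAreaRect(np.argwhere(k>0)[:,::-1].astype(np.float32))
P=np.array([onz(t,q,20) for q in cv2.boxPoints(r)]);print(P.round(1),np.linalg.norm(np.diff(P,axis=0),axis=1))
for uv in[(262,281.5),(261,245)]:print("dot",onz(t,uv,20).round(1))
c=np.array(t["pixels"])[225:325,230:420,::-1];cv2.imwrite("pics/c1.png",cv2.resize(c,None,fx=4,fy=4,interpolation=cv2.INTER_CUBIC))
```

```text
lid top [366 287  24  24 440] ((377.753173828125, 298.33544921875), 11.828879356384277) [ 485.2 -115.    75. ]
lid scene [296 197  26  23 338] ((309.0810852050781, 209.70269775390625), 13.595125198364258) [ 496.9 -108.5   75. ]
hub top [313 238  19  16 212] ((321.79412841796875, 245.5), 9.539410591125488) [567.7  18.5 203. ]
hub scene [315 220  19  20 248] ((322.5, 229.0), 11.715475082397461) [579.7  21.1 200. ]
shade top [392 232  10  10  86] ((396.5, 236.5), 5.147915363311768) [ 607.  -135.5  180. ]
base [ 240  238  102   50 3472] ((290.2936706542969, 263.0954284667969), 53.45005798339844) [553.9  92.6  20. ]
base? [360.2, 241.6, 97.0, 35.1]
[[590.3 218.9  20. ]
 [630.  -15.3  20. ]
 [524.3 -32.4  20. ]
 [485.6 198.3  20. ]] [237.49895349 107.0049623  233.93041843]
dot [504.  153.6  20. ]
dot [590.2 166.5  20. ]
```

View pics/c1.png

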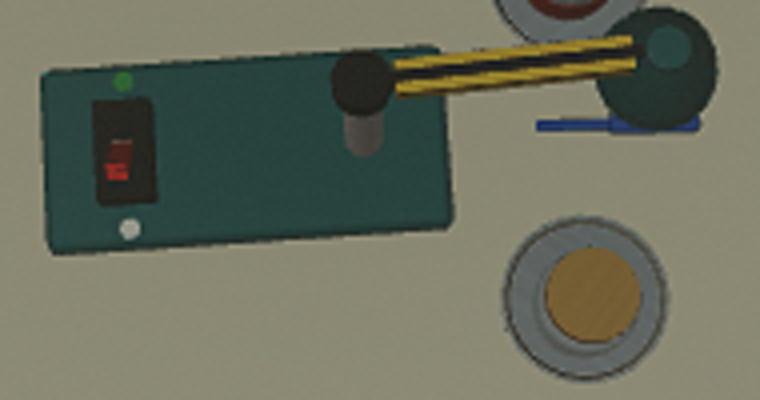

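The crop shows the hub at full-frame (320.5,246), the shade at (394,242), the lid at (378,299), and the red lever leaning to the white-dot side.

From these I get:
- **Post:** about (568,22).
- **Base yaw:** about 9.6°.
- **Arm:** its world angle is now 13.8° and has to reach −31.2°, so I push from the +x side.

I'll lift, shut the fingers and travel there at height.

>>> {"method": "apply_moves", "body": {"delta_pos": [[0, 0, 0.5], [0, 0, 0.92], [0.4, 0.4, 0.92], [0.8, 0.85, 0.92], [0.8, 0.85, 0.92], [0.8, 0.85, 0.92]], "rot": [[0, 0, 0], [0, 0, 0], [0, 0, 0.1], [0, 0, 0.2], [0, 0, 0.2], [0, 0, 0.2]], "hand": [0, 0, 0, 0, 0, 0]}}

```text
time_s: 1.65
ee_pos: [244.9, -451.1, 303.3]
ee_rot: [179.9, -0.1, 32.2]
force: [0.2, 0.2, -0.8]
gripper_width: 54.3
gripper_force: 0.0
```

>>> {"method": "apply_moves", "body": {"delta_pos": [[0.25, 0.25, 0], [0.5, 0.5, 0], [0.75, 0.75, 0], [0.9, 0.9, 0], [0.9, 0.9, 0]], "rot": [[0, 0, 0.06], [0, 0, 0.12], [0, 0, 0.17], [0, 0, 0.22], [0, 0, 0.22]], "hand": [0, 0, 0, 0, 0]}}

```text
time_s: 2.07
ee_pos: [353.6, -342.5, 302.1]
ee_rot: [180.0, -0.1, 51.3]
force: [-0.6, 0.5, -0.1]
gripper_width: 21.0
gripper_force: 0.0
```

>>> {"method": "apply_moves", "body": {"delta_pos": [[0.25, 0.25, 0], [0.5, 0.5, 0], [0.75, 0.75, 0], [0.9, 0.9, 0], [0.9, 0.9, 0]], "rot": [[0, 0, 0.06], [0, 0, 0.12], [0, 0, 0.17], [0, 0, 0.22], [0, 0, 0.22]], "hand": [0, 0, 0, 0, 0]}}

```text
time_s: 2.48
ee_pos: [461.4, -235.2, 301.5]
ee_rot: [180.0, -0.1, 70.1]
force: [0.5, -0.1, -0.2]
gripper_width: 0.0
gripper_force: 0.0
```

>>> {"method": "apply_moves", "body": {"delta_pos": [[0.25, 0.25, 0], [0.5, 0.5, 0], [0.75, 0.75, 0], [0.9, 0.9, 0], [0.9, 0.9, 0]], "rot": [[0, 0, 0.06], [0, 0, 0.12], [0, 0, 0.17], [0, 0, 0.22], [0, 0, 0.22]], "hand": [0, 0, 0, 0, 0]}}

```text
time_s: 2.9
ee_pos: [569.3, -127.7, 300.8]
ee_rot: [180.0, -0.1, 88.9]
force: [0.1, -0.2, -0.6]
gripper_width: 0.7
gripper_force: 0.0
```

>>> {"method": "apply_moves", "body": {"delta_pos": [[0.25, 0.34, 0], [0.52, 0.68, -0.1], [0.52, 0.68, -0.1], [0.52, 0.68, -0.4], [0.52, 0.68, -0.7], [0.52, 0.68, -0.7]], "rot": [[0, 0, 0.08], [0, 0, 0.16], [0, 0, 0.176], [0, 0, 0.176], [0, 0, 0.176], [0, 0, 0.176]], "hand": [0, 0, 0, 0, 0, 0]}}

```text
time_s: 3.4
ee_pos: [623.7, -49.6, 210.0]
ee_rot: [-179.1, -0.2, 103.7]
force: [-1.6, 0.3, -1.6]
gripper_width: 0.6
gripper_force: 0.0
```

Run:
```python
from h import *
st=env.state();print(st["ee_pos"],st["ee_rot"])
p=viewer.grab_frame("wrist");save(p,"w1")
```

```text
[623.72581987 -49.59490416 210.02289508] [-179.1112524    -0.23649345  103.68648325]
```

View pics/w1.png

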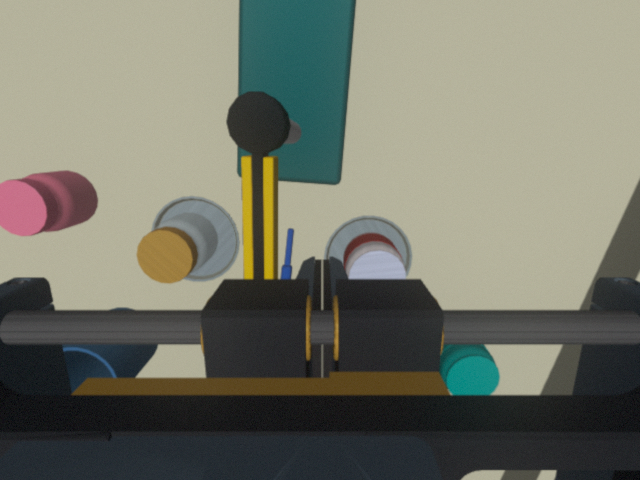

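The wrist view shows the shut fingertips at about (320,270), beside the bar (column 260, right edge at 277) with a clear gap. I'll lower them beside the bar.

>>> {"method": "apply_moves", "body": {"delta_pos": [[0, 0, -0.15], [0, 0, -0.33], [0, 0, -0.33], [0, 0, -0.33]], "rot": [[0, 0, 0], [0, 0, 0], [0, 0, 0], [0, 0, 0]], "hand": [0, 0, 0, 0]}}

```text
time_s: 3.78
ee_pos: [629.4, -49.7, 180.0]
ee_rot: [179.9, 0.0, 103.7]
force: [0.1, 0.4, 0.6]
gripper_width: 0.6
gripper_force: 0.0
```

>>> {"method": "apply_moves", "body": {"delta_pos": [[0, 0, -0.08], [-0.14, -0.005, -0.08], [-0.222, -0.032, -0.08], [-0.278, -0.054, -0.08], [-0.336, -0.072, -0.08], [-0.395, -0.086, -0.08], [-0.455, -0.092, -0.08], [-0.516, -0.095, -0.08], [-0.563, -0.093, -0.08], [-0.563, -0.093, -0.08]], "rot": [[0, 0, 0], [0, 0, 0], [0, 0, -0.056], [0, 0, -0.114], [0, 0, -0.172], [0, 0, -0.23], [0, 0, -0.289], [0, 0, -0.347], [0, 0, -0.393], [0, 0, -0.393]], "hand": [0, 0, 0, 0, 0, 0, 0, 0, 0, 0]}}

```text
time_s: 4.62
ee_pos: [561.7, -59.9, 170.6]
ee_rot: [179.8, -0.0, 69.9]
force: [0.2, 0.3, 0.5]
gripper_width: 0.2
gripper_force: 0.0
```

Run:
```python
from h import *
st=env.state();print(st["ee_pos"],st["ee_rot"],st["force"])
t=viewer.grab_frame("top");s=viewer.grab_frame("scene")
a=spotter.landmark_of(t,"lamp_shade");b=spotter.landmark_of(s,"lamp_shade")
for p,o in((t,a),(s,b)):
  for k in o[:2]:
    x=onz(p,k["position"],140);print(k["score"],k["position"],x,np.degrees(np.arctan2(x[0]-568,22-x[1])),np.hypot(x[0]-568,x[1]-22))
for p in(t,s):
  for q in("jar","lamp"):
    for k in spotter.landmark_of(p,q)[:3]:print(q,k["score"],onz(p,k["position"],0))
c=np.hstack([np.array(t["pixels"])[200:340,260:460],np.array(s["pixels"])[150:290,200:400]])[:,:,::-1];cv2.imwrite("pics/c2.png",cv2.resize(c,None,fx=2,fy=2,interpolation=cv2.INTER_CUBIC))
```

```text
[561.66939927 -59.91715074 170.5685574 ] [ 1.79824831e+02 -3.44963923e-02  6.99409734e+01] [0.18093549 0.29268051 0.47588073]
0.56 [385.5, 281.2] [ 516.06044117 -123.44714344  140.        ] -19.651780396768345 154.4428350752056
0.58 [296.4, 193.5] [ 521.26021706 -124.97368379  140.        ] -17.64142571077336 154.22668717083923
lamp 0.66 [566.6525089   25.13793915   0.        ]
jar 0.79 [ 349.40659258 -105.5471707     0.        ]
jar 0.54 [ 482.48637756 -117.76761489    0.        ]
lamp 0.86 [565.18470382  26.13605765   0.        ]
lamp 0.51 [ 423.06887125 -263.61430493    0.        ]
```

View pics/c2.png

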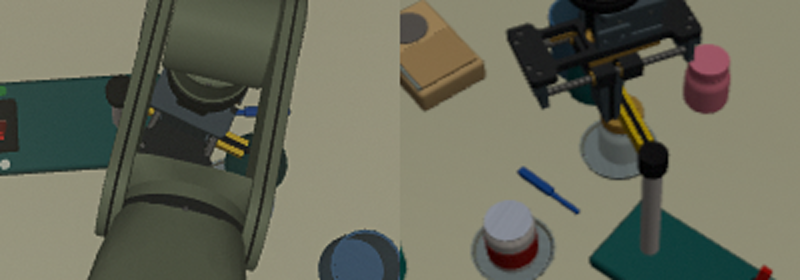

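The crop shows the bar turning, with the fingertips beside it; the arm is at about −19° as commanded. I'll continue slowly to −30°, then back off and look.

>>> {"method": "apply_moves", "body": {"delta_pos": [[-0.024, 0.002, 0], [-0.048, 0.005, 0], [-0.072, 0.009, 0], [-0.096, 0.014, 0], [-0.108, 0.017, 0], [-0.119, 0.02, 0], [-0.119, 0.02, 0], [-0.119, 0.02, 0]], "rot": [[0, 0, -0.023], [0, 0, -0.046], [0, 0, -0.07], [0, 0, -0.093], [0, 0, -0.105], [0, 0, -0.116], [0, 0, -0.116], [0, 0, -0.116]], "hand": [0, 0, 0, 0, 0, 0, 0, 0]}}

```text
time_s: 5.68
ee_pos: [547.2, -57.2, 168.7]
ee_rot: [180.0, 0.0, 60.1]
force: [0.6, -0.1, 0.3]
gripper_width: 0.0
gripper_force: 0.3
```

>>> {"method": "apply_moves", "body": {"delta_pos": [[0.16, -0.09, 0], [0.32, -0.18, 0], [0.32, -0.18, 0.3], [0.32, -0.18, 0.6], [0.32, -0.18, 0.9], [0.32, 0.2, 0.9], [0.32, 0.5, 0.9], [0.32, 0.8, 0.9], [0.32, 1.0, 0.9], [0.32, 1.0, 0.9]], "rot": [[0, 0, 0], [0, 0, 0], [0, 0, 0], [0, 0, 0], [0, 0, 0], [0, 0, 0], [0, 0, 0], [0, 0, 0], [0, 0, 0], [0, 0, 0]], "hand": [0, 0, 0, 0, 0, 0, 0, 0, 0, 0]}}

```text
time_s: 6.52
ee_pos: [585.0, 67.3, 276.4]
ee_rot: [-179.9, -0.1, 60.4]
force: [-0.2, -0.5, -0.0]
gripper_width: 0.3
gripper_force: 0.0
```

>>> {"method": "apply_moves", "body": {"delta_pos": [[0, 0.3, 0], [0, 0.6, 0], [0, 0.9, 0], [0, 1.0, 0], [-0.2, 1.0, 0], [-0.4, 1.0, 0], [-0.6, 1.0, 0], [-0.8, 1.0, 0], [-0.8, 1.0, 0]], "rot": [[0, 0, 0], [0, 0, 0], [0, 0, 0], [0, 0, 0], [0, 0, 0], [0, 0, 0], [0, 0, 0], [0, 0, 0], [0, 0, 0]], "hand": [0, 0, 0, 0, 0, 0, 0, 0, 0]}}

```text
time_s: 7.27
ee_pos: [485.7, 181.7, 277.2]
ee_rot: [-179.9, 0.1, 60.1]
force: [-0.6, -0.1, 0.4]
gripper_width: 0.4
gripper_force: 0.0
```

```bash
cat > look.py <<'E'
import sys
from h import *
t=viewer.grab_frame("top");s=viewer.grab_frame("scene")
for p in(t,s):
  for k in spotter.landmark_of(p,"lamp_shade")[:2]:
    x=onz(p,k["position"],140);print(k["score"],k["position"],x,np.degrees(np.arctan2(x[0]-568,22-x[1])),np.hypot(x[0]-568,x[1]-22))
  for q in("jar","switch_tip"):
    for k in spotter.landmark_of(p,q)[:3]:print(q,k["score"],k["position"],onz(p,k["position"],84 if q!="jar" else 0))
  print("expected shade px at -31.2:",proj(p,(485,-115,140)), "jar lid",proj(p,(485,-115,75)))
c=np.hstack([np.array(t["pixels"])[200:340,240:440],np.array(s["pixels"])[170:310,220:420]])[:,:,::-1];cv2.imwrite(f"pics/{sys.argv[1]}.png",cv2.resize(c,None,fx=2,fy=2,interpolation=cv2.INTER_CUBIC))
E
python3 look.py c3
```

```text
0.93 [383.0, 291.1] [ 494.32943172 -119.82121977  140.        ] -27.450109299759497 159.814301634927
jar 0.62 [363.1, 360.5] [346.91211306 -98.88555053   0.        ]
jar 0.43 [372.4, 298.6] [ 491.92862413 -108.32658665    0.        ]
switch_tip 0.58 [261.2, 270.3] [521.00533864 150.87364531  84.        ]
expected shade px at -31.2: [380.39463547 295.21911018] jar lid [377.7385252  298.44191403]
jar 0.72 [350.9, 198.1] [ 348.03019794 -106.15144249    0.        ]
jar 0.61 [307.9, 224.4] [ 490.72289823 -119.76258049    0.        ]
switch_tip 0.52 [383.4, 282.1] [521.1152287  153.64302288  84.        ]
expected shade px at -31.2: [310.8627794  187.79454101] jar lid [310.84253361 205.55907708]
```

View pics/c3.png

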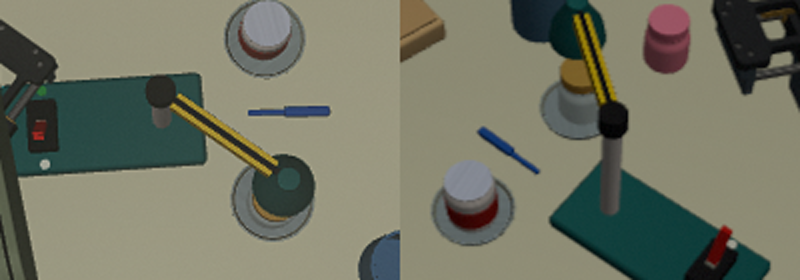

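The crop shows the shade over the jar's tray, at top-view full-frame (381.5,292.5). That is slightly short of the lid's vertical, so I'll measure it by segmentation in both cameras.

```bash
cat > fit.py <<'E'
from h import *
t=viewer.grab_frame("top");s=viewer.grab_frame("scene")
def seg(im,lo,hi,c,r):
    m=cv2.inRange(cv2.cvtColor(im,cv2.COLOR_RGB2HSV),lo,hi);k=np.zeros_like(m);cv2.circle(k,c,r,255,-1);m&=k
    n,l,st,_=cv2.connectedComponentsWithStats(m);i=1+np.argmax(st[1:,4]);h=np.argwhere(l==i)[:,::-1]
    return h.astype(np.float32),st[i]
i0={n:cv2.imread(f"pics/{n}0.png")[:,:,::-1].copy() for n in "ts"}
for n,p,c in(("t",t,(378,298)),("s",s,(310,207))):
    h,st=seg(i0[n],(10,110,60),(28,255,255),c,16)
    e=cv2.fitEllipse(cv2.convexHull(h)) ;print(n,"lid",st,np.round(e[0],1),np.round(e[1],1),"exp px diam",60*p["camera_matrix"][0][0]/(np.array(p["R"])@[485,-115,75]+p["t"])[2],onz(p,e[0],75).round(1))
im=np.array(t["pixels"]);h,st=seg(im,(70,60,15),(105,255,255),(382,293),24)
e=cv2.minEnclosingCircle(h);print("shade",st,e,"exp r",34*t["camera_matrix"][0][0]/1270,onz(t,e[0],140).round(1))
e=cv2.fitEllipse(cv2.convexHull(h));print(e)
E
python3 fit.py
```

```text
t lid [366 287  24  24 432] [377.6 298.4] [22.9 23.5] exp px diam 26.82025393305681 [ 485.1 -114.7   75. ]
s lid [294 197  28  24 385] [309.1 209.1] [25.2 28.1] exp px diam 24.727762344575787 [ 495.6 -109.9   75. ]
shade [366 284  24  23 316] ((378.0, 292.9750061035156), 13.025094032287598) exp r 15.999181824820322 [ 489.3 -109.5  140. ]
((377.5839538574219, 292.6406555175781), (23.197795867919922, 24.520282745361328), 35.10832214355469)
```

```bash
cat > fit2.py <<'E'
from h import *
from scipy.optimize import minimize_scalar
def shade(p,c,r=26,thr=88):
    im=np.array(p["pixels"]);g=im.max(axis=2);m=((g<thr)*255).astype(np.uint8)
    m=cv2.morphologyEx(m,cv2.MORPH_OPEN,cv2.getStructuringElement(cv2.MORPH_ELLIPSE,(9,9)))
    k=np.zeros_like(m);cv2.circle(k,c,r,255,-1);m&=k
    n,l,st,_=cv2.connectedComponentsWithStats(m);i=1+np.argmax(st[1:,4]);h=np.argwhere(l==i)[:,::-1].astype(np.float32)
    return cv2.minEnclosingCircle(h),st[i]
if __name__=="__main__":
    t=viewer.grab_frame("top")
    for thr in(70,80,90,100):
        e,st=shade(t,(382,293),thr=thr);x=onz(t,e[0],140);print(thr,st,e,x.round(1),np.degrees(np.arctan2(x[0]-568,22-x[1])).round(1))
    print("finial",onz(t,(385,289.5),202))
    for k in spotter.trace(t,"lamp_shade")[:2]:print(k["score"],k["box"])
E
python3 fit2.py
```

```text
70 [366 288  31  20 416] ((381.0, 294.5), 15.403021812438965) [ 486.7 -116.2  140. ] -30.5
80 [366 277  31  32 665] ((381.4333190917969, 292.5666809082031), 15.645392417907715) [ 490.9 -116.7  140. ] -29.1
90 [366 277  31  32 705] ((381.34210205078125, 292.6929931640625), 15.78040599822998) [ 490.6 -116.6  140. ] -29.2
100 [366 277  31  32 713] ((381.4518737792969, 292.69964599609375), 15.888699531555176) [ 490.6 -116.8  140. ] -29.1
finial [ 490.09573733 -118.28313615  202.        ]
0.88 [353.6, 271.8, 85.1, 73.6]
0.74 [370.7, 304.0, 23.4, 17.7]
```

The shade centre is at (490.7,−116.7), an angle of −29.1°, and the jar axis is at (485,−115). That is about 6 mm short, so a further 2.1° push is needed. I'll go back and nudge it.

>>> {"method": "apply_moves", "body": {"delta_pos": [[0.3, 0, 0], [0.6, 0, 0], [0.8, -0.2, 0], [0.8, -0.5, 0], [0.8, -0.8, 0], [0.8, -1.0, 0], [0.8, -1.0, 0]], "rot": [[0, 0, 0], [0, 0, 0], [0, 0, 0], [0, 0, 0], [0, 0, 0], [0, 0, 0], [0, 0, 0]], "hand": [0, 0, 0, 0, 0, 0, 0]}}

```text
time_s: 8.45
ee_pos: [585.7, 58.4, 276.5]
ee_rot: [179.9, 0.1, 59.8]
force: [-0.2, 0.7, -0.1]
gripper_width: 0.4
gripper_force: 0.0
```

>>> {"method": "apply_moves", "body": {"delta_pos": [[0, -0.3, 0], [0, -0.6, 0], [0, -0.9, 0], [0, -1.0, 0], [0, -1.0, 0], [0, -1.0, 0]], "rot": [[0, 0, 0], [0, 0, 0], [0, 0, 0], [0, 0, 0], [0, 0, 0], [0, 0, -0.02]], "hand": [0, 0, 0, 0, 0, 0]}}

```text
time_s: 8.95
ee_pos: [585.7, -56.7, 276.6]
ee_rot: [-180.0, -0.1, 58.3]
force: [-0.0, 0.4, -0.1]
gripper_width: 0.8
gripper_force: 0.0
```

>>> {"method": "apply_moves", "body": {"delta_pos": [[0, -0.18, 0], [0, -0.18, -0.1], [0, -0.18, -0.4], [0, -0.18, -0.7], [0, -0.18, -0.9], [0, -0.18, -0.9], [0, -0.18, -0.9]], "rot": [[0, 0, 0], [0, 0, 0], [0, 0, 0], [0, 0, 0], [0, 0, 0], [0, 0, 0], [0, 0, 0]], "hand": [0, 0, 0, 0, 0, 0, 0]}}

```text
time_s: 9.53
ee_pos: [585.4, -77.2, 168.1]
ee_rot: [-179.9, 0.0, 58.4]
force: [0.1, 0.1, -0.3]
gripper_width: 0.4
gripper_force: 0.0
```

>>> {"method": "apply_moves", "body": {"delta_pos": [[-0.1, 0.05, 0], [-0.2, 0.1, 0], [-0.27, 0.137, 0], [-0.3, 0.152, 0], [-0.32, 0.162, 0], [-0.335, 0.17, 0], [-0.342, 0.173, 0], [-0.342, 0.173, 0], [-0.342, 0.173, 0]], "rot": [[0, 0, 0], [0, 0, 0], [0, 0, 0], [0, 0, 0], [0, 0, 0], [0, 0, 0], [0, 0, 0], [0, 0, 0], [0, 0, 0]], "hand": [0, 0, 0, 0, 0, 0, 0, 0, 0]}}

```text
time_s: 10.28
ee_pos: [545.3, -58.3, 168.9]
ee_rot: [179.9, -0.0, 58.3]
force: [1.3, 0.7, 0.2]
gripper_width: 0.8
gripper_force: 0.7
```

>>> {"method": "apply_moves", "body": {"delta_pos": [[0.16, -0.09, 0], [0.34, -0.18, 0], [0.34, -0.18, 0.3], [0.34, -0.18, 0.6], [0.34, -0.18, 0.9], [0.34, 0.2, 0.9], [0.34, 0.5, 0.9], [0.34, 0.8, 0.9], [0.34, 1.0, 0.9], [0.34, 1.0, 0.9]], "rot": [[0, 0, 0], [0, 0, 0], [0, 0, 0], [0, 0, 0], [0, 0, 0], [0, 0, 0], [0, 0, 0], [0, 0, 0], [0, 0, 0], [0, 0, 0]], "hand": [0, 0, 0, 0, 0, 0, 0, 0, 0, 0]}}

```text
time_s: 11.12
ee_pos: [584.9, 66.4, 276.1]
ee_rot: [-179.9, -0.1, 58.6]
force: [0.4, -0.6, -0.6]
gripper_width: 0.5
gripper_force: 0.0
```

>>> {"method": "apply_moves", "body": {"delta_pos": [[0, 0.3, 0], [0, 0.6, 0], [0, 0.9, 0], [-0.3, 0.9, 0], [-0.6, 0.9, 0], [-0.9, 0.9, 0], [-1.0, 0.9, 0], [-1.0, 0.9, 0]], "rot": [[0, 0, 0.05], [0, 0, 0.1], [0, 0, 0.15], [0, 0, 0.2], [0, 0, 0.25], [0, 0, 0.3], [0, 0, 0.35], [0, 0, 0.35]], "hand": [0, 0, 0, 0, 0, 0, 0, 0]}}

```text
time_s: 11.78
ee_pos: [462.6, 169.3, 277.1]
ee_rot: [-179.9, 0.0, 88.6]
force: [0.2, 0.4, 0.7]
gripper_width: 0.8
gripper_force: 0.0
```

```bash
python3 fit2.py
python3 - <<'E'
from h import *
st=env.state();print(st["ee_pos"],st["ee_rot"])
E
python3 look.py c4
```

```text
70 [366 288  30  22 411] ((380.5, 295.0), 15.041708946228027) [ 485.5 -115.2  140. ] -31.0
80 [365 279  32  31 681] ((380.5, 293.5), 15.700418472290039) [ 488.7 -114.9  140. ] -30.1
90 [365 279  32  31 698] ((380.6025695800781, 293.6709289550781), 15.775542259216309) [ 488.3 -115.2  140. ] -30.1
100 [365 278  32  32 719] ((380.5723571777344, 293.7196350097656), 16.010522842407227) [ 488.2 -115.1  140. ] -30.2
finial [ 490.09573733 -118.28313615  202.        ]
0.83 [355.1, 273.6, 84.1, 71.9]
[465.84656941 169.5679228  276.89321212] [1.79935871e+02 5.91976648e-03 8.83114767e+01]
0.92 [380.9, 292.0] [ 491.96491359 -115.51642563  140.        ] -28.938925305015207 157.13720655414025
0.75 [321.0, 260.9] [546.16408403  18.38110501 140.        ] -80.58982916645327 22.13376667210599
jar 0.58 [363.0, 363.2] [340.79132003 -99.18599995   0.        ]
jar 0.5 [370.7, 298.8] [ 491.05924182 -104.36843603    0.        ]
switch_tip 0.63 [261.1, 270.6] [520.30859131 151.01450514  84.        ]
switch_tip 0.21 [378.5, 292.2] [ 498.00851918 -114.84786569   84.        ]
expected shade px at -31.2: [380.39463547 295.21911018] jar lid [377.7385252  298.44191403]
0.64 [307.3, 188.7] [ 492.95052787 -118.59764873  140.        ] -28.09280724898247 159.37415755389355
jar 0.69 [351.5, 197.8] [ 346.12358563 -105.79196404    0.        ]
jar 0.6 [309.8, 226.9] [ 492.61624538 -110.64546648    0.        ]
switch_tip 0.45 [384.6, 283.1] [521.08196098 157.11085778  84.        ]
expected shade px at -31.2: [310.8627794  187.79454101] jar lid [310.84253361 205.55907708]
```

View pics/c4.png

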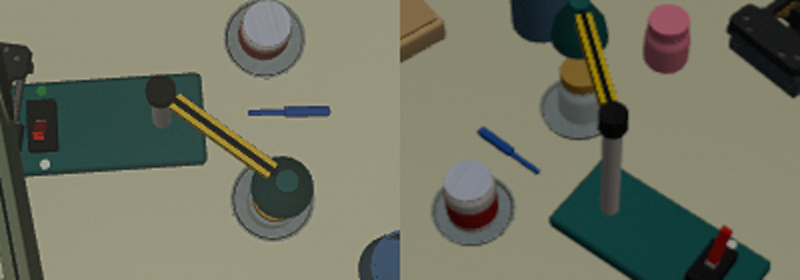

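The shade is now at (488.3,−115.1), within about 3 mm of the jar axis, which is within measurement error. Next is the switch: I'll descend on the white-dot side of the lever.

>>> {"method": "apply_moves", "body": {"delta_pos": [[0.02, -0.1, 0], [0.04, -0.19, 0], [0.04, -0.19, -0.3], [0.04, -0.19, -0.6], [0.04, -0.19, -0.9], [0.04, -0.19, -0.9]], "rot": [[0, 0, 0.06], [0, 0, 0.128], [0, 0, 0.128], [0, 0, 0.128], [0, 0, 0.128], [0, 0, 0.128]], "hand": [0, 0, 0, 0, 0, 0]}}

```text
time_s: 12.78
ee_pos: [465.2, 145.6, 162.3]
ee_rot: [-179.2, 0.1, 99.4]
force: [-1.5, -0.5, -0.3]
gripper_width: 0.2
gripper_force: 0.0
```

>>> {"method": "apply_moves", "body": {"delta_pos": [[0, 0, -0.25], [0, 0, -0.5], [0, 0, -0.75], [0, 0, -0.89], [0, 0, -0.89], [0, 0, -0.89]], "rot": [[0, 0, 0], [0, 0, 0], [0, 0, 0], [0, 0, 0], [0, 0, 0], [0, 0, 0]], "hand": [0, 0, 0, 0, 0, 0]}}

```text
time_s: 13.28
ee_pos: [471.2, 147.5, 62.9]
ee_rot: [180.0, -0.0, 99.4]
force: [-0.3, -0.2, 0.2]
gripper_width: 0.6
gripper_force: 0.0
```

Run:
```python
from h import *
st=env.state();print(st["ee_pos"],st["ee_rot"],st["force"])
s=viewer.grab_frame("scene");w=viewer.grab_frame("wrist")
c=np.hstack([cv2.resize(np.array(s["pixels"])[200:340,300:480],(400,311)),cv2.resize(np.array(w["pixels"]),(400,311))])
cv2.imwrite("pics/c5.png",c[:,:,::-1])
```

```text
[471.21370551 147.53228222  62.86780852] [ 1.79951612e+02 -6.46838762e-03  9.94243663e+01] [-0.30176375 -0.24312797  0.22368739]
```

View pics/c5.png

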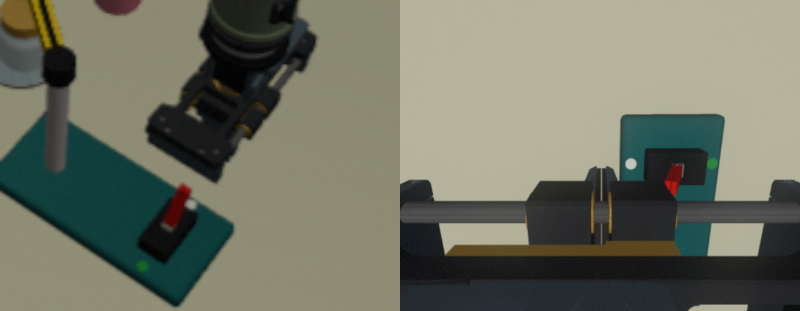

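The view shows the fingertips on the white-dot side of the lever, clear of it and in line. I'll push towards the green dot.

>>> {"method": "apply_moves", "body": {"delta_pos": [[0.12, 0.02, 0], [0.2, 0.034, 0], [0.26, 0.044, 0], [0.32, 0.054, 0], [0.38, 0.064, 0], [0.43, 0.073, 0], [0.48, 0.081, 0], [0.53, 0.09, 0], [0.55, 0.093, 0], [0.55, 0.093, 0]], "rot": [[0, 0, 0], [0, 0, 0], [0, 0, 0], [0, 0, 0], [0, 0, 0], [0, 0, 0], [0, 0, 0], [0, 0, 0], [0, 0, 0], [0, 0, 0]], "hand": [0, 0, 0, 0, 0, 0, 0, 0, 0, 0]}}

```text
time_s: 14.22
ee_pos: [541.3, 159.3, 67.1]
ee_rot: [179.3, -0.0, 99.4]
force: [-1.1, -0.8, 23.5]
gripper_width: 0.1
gripper_force: 11.4
```

>>> {"method": "apply_moves", "body": {"delta_pos": [[0.01, 0.002, 0], [0.02, 0.003, 0], [0.02, 0.003, 0]], "rot": [[0, 0, 0], [0, 0, 0], [0, 0, 0]], "hand": [0, 0, 0]}}

```text
time_s: 14.47
ee_pos: [543.9, 159.8, 67.1]
ee_rot: [179.3, -0.0, 99.4]
force: [0.2, -1.0, 21.6]
gripper_width: 0.4
gripper_force: 10.8
```

An upward force of about 22 N suggests the tip is riding on something, so I'll lift straight up and look.

>>> {"method": "apply_moves", "body": {"delta_pos": [[0, 0, 0.1], [0, 0, 0.3], [0, 0, 0.5], [-0.3, -0.05, 0.5], [-0.6, -0.1, 0.5], [-0.9, -0.15, 0.8], [-0.9, -0.15, 0.8]], "rot": [[0, 0, 0], [0, 0, 0], [0, 0, 0], [0, 0, 0], [0, 0, 0], [0, 0, 0], [0, 0, 0]], "hand": [0, 0, 0, 0, 0, 0, 0]}}

```text
time_s: 15.05
ee_pos: [427.0, 140.0, 160.0]
ee_rot: [-180.0, -0.0, 99.4]
force: [0.8, 0.7, 0.1]
gripper_width: 0.5
gripper_force: 0.0
```

Run:
```python
from h import *
st=env.state();print(st["ee_pos"],st["ee_rot"],st["force"])
s=viewer.grab_frame("scene");t=viewer.grab_frame("top")
a=[k for k in spotter.landmark_of(s,"switch_tip")][:2];b=spotter.landmark_of(t,"switch_tip")[:2]
for k in a:print(k,onz(s,k["position"],84))
for k in b:print(k,onz(t,k["position"],84))
print("on exp px",proj(s,(568.5,163,84)),proj(t,(568.5,163,84)),"mid",proj(s,(544.6,159,90)),proj(t,(544.6,159,90)))
c=np.hstack([cv2.resize(np.array(s["pixels"])[200:340,300:480],(400,311)),cv2.resize(np.array(t["pixels"])[200:340,230:410],(400,311))])
cv2.imwrite("pics/c6.png",c[:,:,::-1])
```

```text
[426.95140671 140.02844157 159.98067016] [-1.79957451e+02 -6.92322148e-03  9.94451810e+01] [0.76693285 0.72370986 0.07823253]
{'position': [374.3, 291.3], 'score': 0.57} [552.30972978 155.6921882   84.        ]
{'position': [309.7, 190.0], 'score': 0.4} [ 458.37821018 -147.59590752   84.        ]
on exp px [371.63936335 298.05243463] [258.40518606 249.05306322] mid [378.18226493 288.7266913 ] [258.5894006  259.16138242]
```

View pics/c6.png

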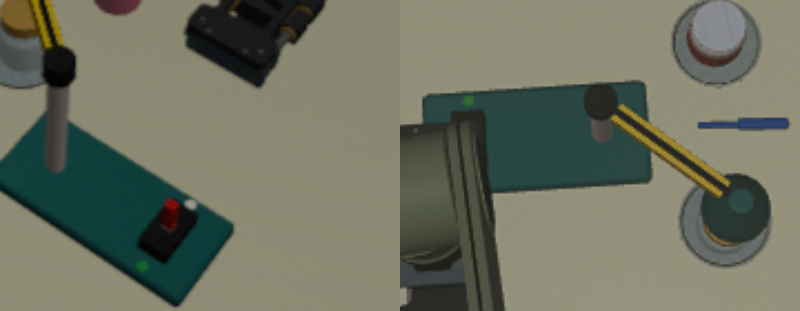

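The lever (scene crop (172,200)) is now about upright and not fully over. The tapered finger back must have jammed on the lever's tip because I pushed too low. I'll push again about 13 mm higher, so that only the slim fingertip meets the lever.

>>> {"method": "apply_moves", "body": {"delta_pos": [[0.15, 0.02, -0.2], [0.3, 0.045, -0.45], [0.4, 0.06, -0.7], [0.45, 0.07, -0.7], [0.45, 0.07, -0.7]], "rot": [[0, 0, 0], [0, 0, 0], [0, 0, 0], [0, 0, 0], [0, 0, 0]], "hand": [0, 0, 0, 0, 0]}}

```text
time_s: 15.67
ee_pos: [485.2, 149.1, 71.7]
ee_rot: [-179.8, 0.0, 99.4]
force: [-0.5, 0.7, 0.2]
gripper_width: 0.6
gripper_force: 0.0
```

>>> {"method": "apply_moves", "body": {"delta_pos": [[0.2, 0.034, 0], [0.35, 0.06, 0], [0.42, 0.071, 0], [0.48, 0.081, 0], [0.53, 0.09, 0], [0.56, 0.095, 0], [0.56, 0.095, 0]], "rot": [[0, 0, 0], [0, 0, 0], [0, 0, 0], [0, 0, 0], [0, 0, 0], [0, 0, 0], [0, 0, 0]], "hand": [0, 0, 0, 0, 0, 0, 0]}}

```text
time_s: 16.25
ee_pos: [552.0, 160.6, 74.2]
ee_rot: [180.0, -0.0, 99.4]
force: [-0.1, 0.3, 0.4]
gripper_width: 0.5
gripper_force: 0.0
```

>>> {"method": "apply_moves", "body": {"delta_pos": [[0.016, 0.003, 0], [0.033, 0.006, 0], [0.033, 0.006, 0]], "rot": [[0, 0, 0], [0, 0, 0], [0, 0, 0]], "hand": [0, 0, 0]}}

```text
time_s: 16.5
ee_pos: [555.7, 161.3, 74.0]
ee_rot: [180.0, -0.0, 99.4]
force: [-1.1, -0.3, 0.3]
gripper_width: 0.7
gripper_force: 0.0
```

>>> {"method": "apply_moves", "body": {"delta_pos": [[0.016, 0.003, 0], [0.033, 0.006, 0], [0.033, 0.006, 0]], "rot": [[0, 0, 0], [0, 0, 0], [0, 0, 0]], "hand": [0, 0, 0]}}

```text
time_s: 16.75
ee_pos: [560.0, 162.1, 73.9]
ee_rot: [180.0, -0.0, 99.4]
force: [0.4, -0.2, 0.1]
gripper_width: 0.4
gripper_force: 0.0
```

Run:
```python
from h import *
s=viewer.grab_frame("scene")
for k in spotter.landmark_of(s,"switch_tip")[:2]:print(k,onz(s,k["position"],84))
im=np.array(s["pixels"]).astype(int);m=(im[:,:,0]>110)&(im[:,:,1]<60)&(im[:,:,2]<60);q=np.argwhere(m[240:330,350:420])[:,::-1]+[350,240]
print(len(q),q.mean(0),q.min(0),q.max(0))
for v in(0,.5,.7,.8,.9,1):
    a=v-.5;print(v,proj(s,(544.6+50*np.sin(a)*.986,159+50*np.sin(a)*.167,40+50*np.cos(a))).round(1))
```

```text
<stdin>:5: RuntimeWarning: Mean of empty slice.
  ret = um.true_divide(
Traceback (most recent call last):
ValueError: zero-size array to reduction operation minimum which has no identity
```

>>> {"method": "apply_moves", "body": {"delta_pos": [[0, 0, 0.2], [0, 0, 0.4], [0, 0, 0.6], [0, 0, 0.7], [-0.3, -0.05, 0.7], [-0.6, -0.1, 0.7], [-0.9, -0.15, 0.7], [-0.9, -0.15, 0.7]], "rot": [[0, 0, 0], [0, 0, 0], [0, 0, 0], [0, 0, 0], [0, 0, 0], [0, 0, 0], [0, 0, 0], [0, 0, 0]], "hand": [0, 0, 0, 0, 0, 0, 0, 0]}}

```text
time_s: 17.52
ee_pos: [443.6, 142.2, 157.0]
ee_rot: [-179.5, 0.0, 99.5]
force: [-0.2, -1.4, -1.2]
gripper_width: 0.4
gripper_force: 0.0
```

```bash
cat > red.py <<'E'
from h import *
st=env.state();print(st["ee_pos"],st["time_s"])
s=viewer.grab_frame("scene");save(s,"s_last")
for k in spotter.landmark_of(s,"switch_tip")[:2]:print(k)
def red(im):
    im=im.astype(int);m=(im[:,:,0]>90)&(im[:,:,1]<70)&(im[:,:,2]<70);q=np.argwhere(m[255:330,350:420])[:,::-1]+[350,255]
    print(len(q),q.mean(0).round(1),q.min(0),q.max(0))
red(cv2.imread("pics/s0.png")[:,:,::-1]);red(np.array(s["pixels"]))
for v in(0,.5,.7,.8,.9,1):
    a=v-.5;print(v,[proj(s,(544.6+r*np.sin(a)*.986,159+r*np.sin(a)*.167,40+r*np.cos(a))).round(1) for r in(50,25)])
E
python3 red.py
```

```text
[443.56416923 142.15243503 156.96544566] 17.5167
{'position': [374.9, 289.9], 'score': 0.6}
15 [382.7 284.6] [380 283] [385 286]
23 [376.7 291.6] [374 289] [379 294]
0 [array([383.9, 282.5]), array([379.8, 291.4])]
0.5 [array([378.2, 288.7]), array([376.9, 294.5])]
0.7 [array([375.6, 292.2]), array([375.7, 296.2])]
0.8 [array([374.3, 294.1]), array([375. , 297.1])]
0.9 [array([373., 296.]), array([374.4, 298.1])]
1 [array([371.7, 298. ]), array([373.8, 299.1])]
```

```bash
cat > wp.py <<'E'
from h import *
from scipy.spatial.transform import Rotation as Ro
def wproj(p,ee,rot,X):
    T=np.eye(4);T[:3,:3]=Ro.from_euler("xyz",rot,degrees=True).as_matrix();T[:3,3]=ee
    M=T@np.array(p["mount"]);c=np.linalg.inv(M)@np.append(X,1);q=np.array(p["camera_matrix"])@c[:3];return (q[:2]/q[2]).round(1),c[:3].round(0)
E
python3 - <<'E'
from wp import *
st=env.state();w=viewer.grab_frame("wrist");s=viewer.grab_frame("scene");t=viewer.grab_frame("top")
print(np.array(w["mount"]).round(3),np.array(w["camera_matrix"]))
ee,ro=[471.2,147.5,62.9],[180,0,99.4]
for n,X in(("tcp",ee),("tip",(521,155,84)),("pivot",(544.6,159,40)),("white",(504,153.6,20)),("green",(590,166.5,20)),("hub",(568,22,203))):print(n,wproj(w,ee,ro,X)[0], "now",wproj(w,st["ee_pos"],st["ee_rot"],X)[0])
for q in("switch_tip","switch"):
  for k in spotter.landmark_of(w,q)[:2]:print(q,k)
W=np.array(w["pixels"]);S=np.array(s["pixels"])[240:330,350:420]
c=np.hstack([cv2.resize(S,(350,450),interpolation=cv2.INTER_CUBIC),cv2.resize(W,(450,450))]);cv2.imwrite("pics/c7.png",c[:,:,::-1])
a=[k for k in spotter.landmark_of(s,"switch_tip")][0]["position"]
for v in(0,.5,1.):
    b=v-.5;print(v,wproj(w,st["ee_pos"],st["ee_rot"],(544.6+50*np.sin(b)*.986,159+50*np.sin(b)*.167,40+50*np.cos(b)))[0])
E
```

```text
[[-0.00000e+00 -9.66000e-01 -2.57000e-01  7.28020e+01]
 [ 1.00000e+00 -1.00000e-03  1.00000e-03 -9.11000e-01]
 [-1.00000e-03 -2.57000e-01  9.66000e-01 -1.92771e+02]
 [ 0.00000e+00  0.00000e+00  0.00000e+00  1.00000e+00]] [[365.24067011   0.         321.78761458]
 [  0.         365.24067011 237.8454046 ]
 [  0.           0.           1.        ]]
tcp [323.2 274.9] now [348.2 232.9]
tip [422.9 291. ] now [416.5 240.6]
pivot [442.4 262.7] now [431.2 227.2]
white [372.4 251.3] now [380.9 220.9]
green [501.  253.1] now [474.5 222.3]
hub [584.5 900.9] now [500.3 546. ]
switch_tip {'position': [461.0, 241.5], 'score': 0.73}Traceback (most recent call last):
  File "<stdin>", line 7, in <module>
ValueError: it knows: charger, glasses_case, jar, lamp, lamp_shade, mug, pick, switch_tip, tin
```

Run:
```python
from wp import *
st=env.state();w=viewer.grab_frame("wrist");s=viewer.grab_frame("scene")
for v in(0,.5,.75,1.):
    b=v-.5;X=(544.6+50*np.sin(b)*.986,159+50*np.sin(b)*.167,40+50*np.cos(b));print(v,np.round(X),wproj(w,st["ee_pos"],st["ee_rot"],X)[0])
print(spotter.landmark_of(w,"switch_tip"),st["ee_pos"])
W=np.array(w["pixels"])[150:330,350:550];S=np.array(s["pixels"])[240:330,350:420]
c=np.hstack([cv2.resize(S,(350,450),interpolation=cv2.INTER_CUBIC),cv2.resize(W,(450,405)) if 0 else cv2.resize(W,(450,450))]);cv2.imwrite("pics/c7.png",c[:,:,::-1])
```

```text
0 [521. 155.  84.] [413.4 240.7]
0.5 [545. 159.  90.] [447.7 242.7]
0.75 [557. 161.  88.] [463.6 242.1]
1.0 [568. 163.  84.] [476.6 240.4]
[] [452.98885319 144.2419007  158.00345563]
```

View pics/c7.png

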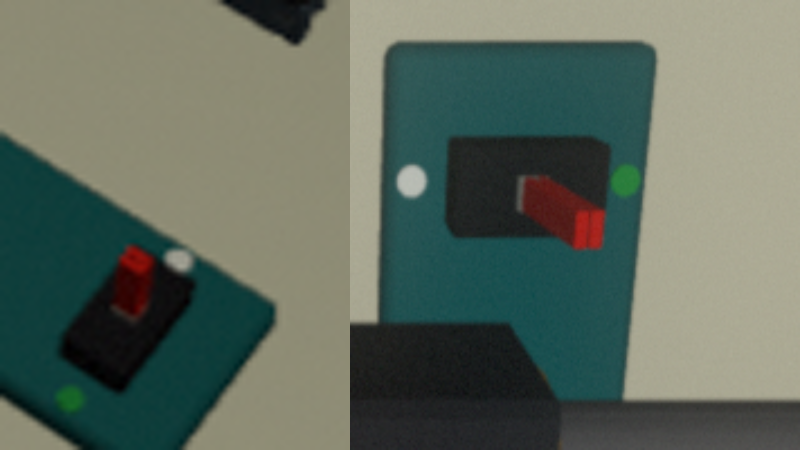

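The right panel shows the red lever leaning slightly to the green side (tip at wrist px (456,242)), at about 0.63 of its travel. Everything so far fits real fingertips about 23 mm above the stated TCP: the first pass rode on top of the lever, and the second passed over it. I'll push with the TCP lower, at z about 45, which still clears the 40 mm housing.

>>> {"method": "apply_moves", "body": {"delta_pos": [[0.1, 0.017, -0.25], [0.1, 0.017, -0.5], [0.1, 0.017, -0.75], [0.1, 0.017, -0.93], [0.1, 0.017, -0.93], [0.1, 0.017, -0.93]], "rot": [[0, 0, 0], [0, 0, 0], [0, 0, 0], [0, 0, 0], [0, 0, 0], [0, 0, 0]], "hand": [0, 0, 0, 0, 0, 0]}}

```text
time_s: 18.47
ee_pos: [463.4, 145.9, 45.6]
ee_rot: [-179.9, 0.0, 99.4]
force: [-0.1, 0.9, 0.5]
gripper_width: 0.5
gripper_force: 0.0
```

>>> {"method": "apply_moves", "body": {"delta_pos": [[0.15, 0.025, 0], [0.3, 0.05, 0], [0.4, 0.067, 0], [0.45, 0.076, 0], [0.45, 0.076, 0]], "rot": [[0, 0, 0], [0, 0, 0], [0, 0, 0], [0, 0, 0], [0, 0, 0]], "hand": [0, 0, 0, 0, 0]}}

```text
time_s: 18.88
ee_pos: [520.2, 155.7, 47.9]
ee_rot: [179.8, -0.0, 99.4]
force: [0.1, 0.6, -1.4]
gripper_width: 0.3
gripper_force: 0.0
```

>>> {"method": "apply_moves", "body": {"delta_pos": [[0.04, 0.007, 0], [0.08, 0.013, 0], [0.12, 0.02, 0], [0.12, 0.02, 0]], "rot": [[0, 0, 0], [0, 0, 0], [0, 0, 0], [0, 0, 0]], "hand": [0, 0, 0, 0]}}

```text
time_s: 19.22
ee_pos: [533.0, 157.7, 46.5]
ee_rot: [179.9, -0.0, 99.4]
force: [0.1, 0.6, -0.2]
gripper_width: 0.4
gripper_force: 0.0
```

>>> {"method": "apply_moves", "body": {"delta_pos": [[0.015, 0.002, 0], [0.03, 0.005, 0], [0.03, 0.005, 0]], "rot": [[0, 0, 0], [0, 0, 0], [0, 0, 0]], "hand": [0, 0, 0]}}

```text
time_s: 19.47
ee_pos: [535.8, 158.1, 46.2]
ee_rot: [180.0, 0.0, 99.4]
force: [0.1, 0.0, 0.1]
gripper_width: 0.2
gripper_force: 0.0
```

>>> {"method": "apply_moves", "body": {"delta_pos": [[0.015, 0.002, 0], [0.03, 0.005, 0], [0.03, 0.005, 0]], "rot": [[0, 0, 0], [0, 0, 0], [0, 0, 0]], "hand": [0, 0, 0]}}

```text
time_s: 19.72
ee_pos: [539.3, 158.7, 46.2]
ee_rot: [-180.0, 0.0, 99.4]
force: [0.2, -0.5, 0.1]
gripper_width: 0.5
gripper_force: 0.2
```

>>> {"method": "apply_moves", "body": {"delta_pos": [[0.01, 0.002, 0], [0.02, 0.003, 0], [0.02, 0.003, 0]], "rot": [[0, 0, 0], [0, 0, 0], [0, 0, 0]], "hand": [0, 0, 0]}}

```text
time_s: 19.97
ee_pos: [541.7, 159.1, 46.2]
ee_rot: [-180.0, 0.0, 99.4]
force: [-1.1, 0.3, -0.1]
gripper_width: 0.7
gripper_force: 0.2
```

>>> {"method": "apply_moves", "body": {"delta_pos": [[0.01, 0.002, 0], [0.02, 0.003, 0], [0.02, 0.003, 0]], "rot": [[0, 0, 0], [0, 0, 0], [0, 0, 0]], "hand": [0, 0, 0]}}

```text
time_s: 20.22
ee_pos: [544.3, 159.5, 46.2]
ee_rot: [180.0, 0.0, 99.4]
force: [-0.5, -0.8, -0.7]
gripper_width: 0.2
gripper_force: 0.2
```

>>> {"method": "apply_moves", "body": {"delta_pos": [[0.01, 0.002, 0], [0.01, 0.002, 0], [0.01, 0.002, 0]], "rot": [[0, 0, 0], [0, 0, 0], [0, 0, 0]], "hand": [0, 0, 0]}}

```text
time_s: 20.47
ee_pos: [545.5, 159.7, 46.4]
ee_rot: [180.0, -0.0, 99.4]
force: [-0.8, -0.1, -0.2]
gripper_width: 0.3
gripper_force: 0.2
```

>>> {"method": "apply_moves", "body": {"delta_pos": [[0.01, 0.002, 0], [0.02, 0.003, 0], [0.02, 0.003, 0]], "rot": [[0, 0, 0], [0, 0, 0], [0, 0, 0]], "hand": [0, 0, 0]}}

```text
time_s: 20.72
ee_pos: [547.9, 160.1, 46.3]
ee_rot: [180.0, -0.0, 99.4]
force: [-0.3, 0.5, -0.8]
gripper_width: 0.4
gripper_force: 0.2
```

>>> {"method": "apply_moves", "body": {"delta_pos": [[0.01, 0.002, 0], [0.02, 0.003, 0], [0.02, 0.003, 0]], "rot": [[0, 0, 0], [0, 0, 0], [0, 0, 0]], "hand": [0, 0, 0]}}

```text
time_s: 20.97
ee_pos: [550.4, 160.4, 46.3]
ee_rot: [180.0, -0.0, 99.4]
force: [-0.8, -0.1, -0.2]
gripper_width: 0.5
gripper_force: 0.2
```

Run:
```python
from wp import *
st=env.state();print(st["ee_pos"],st["force"],st["gripper_force"])
w=viewer.grab_frame("wrist");s=viewer.grab_frame("scene")
for p in(w,s):print(spotter.landmark_of(p,"switch_tip")[:2])
im=np.array(w["pixels"]).astype(int);m=(im[:,:,0]>100)&(im[:,:,1]<60)&(im[:,:,2]<60);q=np.argwhere(m)[:,::-1];print(len(q),q.min(0) if len(q) else"",q.max(0) if len(q) else "")
for v in(.5,.75,1.):
    b=v-.5;X=(544.6+50*np.sin(b)*.986,159+50*np.sin(b)*.167,40+50*np.cos(b));print(v,np.round(X),wproj(w,st["ee_pos"],st["ee_rot"],X)[0],proj(s,X))
```

```text
[550.37959896 160.43748359  46.31377992] [-0.78681101 -0.07689499 -0.16896837] 0.15305984794395044
[]
[{'position': [214.6, 184.4], 'score': 0.35}]
0  
0.5 [545. 159.  90.] [310.4 310.6] [378.18226493 288.7266913 ]
0.75 [557. 161.  88.] [337.9 309. ] [374.93408612 293.12761304]
1.0 [568. 163.  84.] [362.6 304.5] [371.71995017 298.00616968]
```

>>> {"method": "apply_moves", "body": {"delta_pos": [[0.01, 0.002, 0], [0.02, 0.003, 0], [0.02, 0.003, 0]], "rot": [[0, 0, 0], [0, 0, 0], [0, 0, 0]], "hand": [0, 0, 0]}}

```text
time_s: 21.42
ee_pos: [550.6, 160.5, 46.3]
ee_rot: [-179.8, 0.0, 99.4]
force: [-5.5, -0.8, 3.6]
gripper_width: 0.6
gripper_force: 3.3
```

>>> {"method": "apply_moves", "body": {"delta_pos": [[0.01, 0.002, 0], [0.02, 0.003, 0], [0.02, 0.003, 0]], "rot": [[0, 0, 0], [0, 0, 0], [0, 0, 0]], "hand": [0, 0, 0]}}

```text
time_s: 21.67
ee_pos: [550.7, 160.5, 46.2]
ee_rot: [-179.5, 0.0, 99.4]
force: [-9.8, -0.6, 8.3]
gripper_width: 0.1
gripper_force: 6.2
```

The force rose firmly at (−9.8, 0, +8.3) N along the lever's normal, so it's at the hard stop. I'll back off and verify.

>>> {"method": "apply_moves", "body": {"delta_pos": [[-0.1, -0.017, 0], [-0.3, -0.05, 0], [-0.5, -0.084, 0], [-0.8, -0.13, 0.2], [-0.9, -0.15, 0.5], [-0.9, -0.15, 0.8], [-0.9, -0.15, 0.93], [-0.9, -0.15, 0.93], [-0.9, -0.15, 0.93]], "rot": [[0, 0, 0], [0, 0, 0], [0, 0, 0], [0, 0, 0], [0, 0, 0], [0, 0, 0], [0, 0, 0], [0, 0, 0], [0, 0, 0]], "hand": [0, 0, 0, 0, 0, 0, 0, 0, 0]}}

```text
time_s: 22.42
ee_pos: [447.7, 143.3, 158.8]
ee_rot: [179.8, -0.0, 99.4]
force: [0.3, 0.6, -0.7]
gripper_width: 0.7
gripper_force: 0.0
```

```bash
python3 red.py
python3 - <<'E'
from wp import *
st=env.state();w=viewer.grab_frame("wrist");print(st["ee_pos"],st["force"],spotter.landmark_of(w,"switch_tip")[:1])
for v in(.5,.75,1.):
    b=v-.5;X=(544.6+50*np.sin(b)*.986,159+50*np.sin(b)*.167,40+50*np.cos(b));print(v,wproj(w,st["ee_pos"],st["ee_rot"],X)[0])
from fit2 import shade
t=viewer.grab_frame("top");e,_=shade(t,(382,293),thr=90);print("shade",onz(t,e[0],140).round(1))
for q in("jar","tin","pick","mug","glasses_case"):print(q,[onz(t,k["position"],0).round() for k in spotter.landmark_of(t,q)[:3]])
E
```

```text
[447.717711   143.33829611 158.80414121] 22.4167
{'position': [369.7, 299.2], 'score': 0.54}
15 [382.7 284.6] [380 283] [385 286]
23 [371.9 299. ] [369 297] [375 301]
0 [array([383.9, 282.5]), array([379.8, 291.4])]
0.5 [array([378.2, 288.7]), array([376.9, 294.5])]
0.7 [array([375.6, 292.2]), array([375.7, 296.2])]
0.8 [array([374.3, 294.1]), array([375. , 297.1])]
0.9 [array([373., 296.]), array([374.4, 298.1])]
1 [array([371.7, 298. ]), array([373.8, 299.1])]
[446.26822005 142.89693496 156.76279451] [-0.23112303 -0.27784931 -1.38403798] [{'position': [487.9, 239.6], 'score': 0.64}]
0.5 [458. 243.]
0.75 [473.9 242.3]
1.0 [486.9 240.7]
shade [ 488.3 -115.2  140. ]
jar [array([ 344., -101.,    0.]), array([ 487., -109.,    0.]), array([690., -91.,   0.])]
tin [array([690., -88.,   0.]), array([ 809., -175.,    0.])]
pick [array([ 596., -132.,    0.])]
mug [array([ 428., -258.,    0.])]
glasses_case [array([428., 405.,   0.])]
```

The switch is fully on in both views, the shade is over the jar and nothing else has moved. Handing in.

```bash
python3 -c "
from workcell import env
print(env.job_done())"
```

```text
the job is handed in; nothing more can be done
None
```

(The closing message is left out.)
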